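Set out the recipe board on its stand

ROBOT

A 6-joint arm with a two-finger parallel gripper is mounted at the origin on the work surface. World frame = base frame: x ahead of the robot, y to its left, z up, the work surface at z = 0. Lengths are in m, angles in rad, forces in N, time in s.
With the tool pointing down it reaches from about 0.35 to 0.85 m from the base axis. Payload 8.1 kg.
Tool frame: the origin (TCP) lies on the centre line of the jaws, within the pads' length; the fingertips stand robot.finger_overhang ahead of it and the grasp point (between the pads) lies 5 mm behind it (robot.finger_overhang is the distance from the TCP to the fingertips, in m); z points along the fingers, y is the direction in which the jaws open and shut (so a half turn about z gives the same grasp; the last joint's range is limited). The gripper opens to 93 mm and grips with 3 to 60 N. Pads are 15 mm wide; open, the fingers measure 128 mm over their backs; the gripper's body (75 mm by 188 mm) begins 65 mm behind the grasp point.
Start: joints at [1.179, 0.13, 1.488, -0, 1.523, -0.085], TCP at [0.181, 0.572, 0.233] pointing down, gripper open.
Joint ranges: [-2.96, 2.96], [-0.89, 2.26], [0.02, 2.5], [-1.34, 4.48], [0, 2.73], [-2.66, 2.66]. Speed limits (rad/s): [2.39, 2.39, 2.79, 3.14, 3.14, 3.14].

INTERFACE

Orientations are given as a rotation vector (axis times angle).
In Python, from plant import robot gives the robot as it stands. The module is installed in compiled form; this text tells all that it offers.
- The arm moves only by the tool carry_out, never from a script. Its argument "commands" is a list that holds one entry, the list of rows, each a list of 4 numbers: the shift along the tool's x, y, z in cm, then the turn about the tool's z in degrees. In form: [[[tx, ty, tz, roll], ...]]. A call has 1 to 20 rows; each row shifts and turns the commanded pose from where the row before left it, along the tool's axes as they then stand; what a row does not reach is not made up. A row lasts 1/12 s, in which the tool goes at most 41.7 mm and 7.16 degrees, less where a joint would pass 70% of its speed; a pose out of reach is approached as far as the arm can. A call is refused whole if a number of a shift passes 4.17 or a number of a turn 7.16, either way. A call with a gripper value outside its range is refused whole. "claw" is the finger opening in cm, from 0 to 9.3, set as the call begins (left out, the last holds). The fingers move at their own pace and stop on an object; "grip_force" is the grip in N (left out, the last holds). Time passes only in rows, so rows that do not move let the fingers close. It gives the time, the measured TCP pose, the force and the opening at its end, in the units of the state.
- robot.read_state(): the state, without advancing time (a new reading comes with each control period).
- robot.read_camera(name): name is "scene" or "top" or "wrist"; returns the picture (420x560x3 uint8, red, green, blue); there is no depth.
- robot.camera_params(name): a dict with "mtx" (3x3 intrinsics, pixels), "R" (3x3) and "t" (3): a world point X has camera coordinates R X + t. Camera axes: x right, y down, z forward; pixel columns grow to the right and rows downward; lengths in m; the calibration is good to about 2 mm. A picture is of the moment at which its call begins: read the wrist's pose just before it. camera_params takes no time and is no camera call; for the wrist camera it gives the pose at the moment of the call.
- robot.close_job(): hands the job in, once; it reports no verdict.
The state is a dict: "t": time; "q": joint angles; "dq": joint speeds; "joint_torque": joint torques, N m; "tool_pos": TCP position; "orientation": TCP orientation; "force": force on the tool from outside, world axes, zero at the start; "wrist_torque": the same for the moment, N m; "opening": finger opening in m.
Only numpy, scipy, OpenCV 4.12 (cv2) and the standard library are available. Lean on these libraries where they do the work, as an engineer would, in place of code of your own. Each camera call takes 0.05 s, during which the arm holds its last target.

TASK

Draw the deep lid straight up off the recipe tin and stand it, open side down, in the middle of the chopping board. Then take the picture board out of the tin and set it gently on the sloped recipe stand, picture side out and right way up, roughly central, with its bottom edge down on the ledge behind the lip and its back flat against the slope; do not drop it or let it flop. Leave the other kitchen things where they are.

Things in the scene. Friction and masses are not known exactly. Their poses are not given: they have to be found in the camera images.
- tin: Base of the plain metal recipe tin (its lid is darker), stuck to the counter. Origin: centre of its underside; z up, x out of its front (blank paper label), y along its length. Lower part 50 (x) x 131 (y) x 55 mm high, ending in a shoulder; above it a neck 41 x 122 mm up to the rim at 100 mm.
- tin_mouth (a point): Middle of the tin's open rim, 100 mm above the counter. Below it is one slot, 14 mm (tin's x) x 114 mm (y), floor 5 mm above the counter, in which the picture board stands upright.
- lid_center (a point): Centre of the tin's deep lid: metal box open below, 50 (x) x 131 (y) x 106 (z) mm, walls and roof 3 mm, about 180 g; z up, x out of its labelled side. Closed, its rim is on the shoulder 55 mm, its top 161 mm above the counter; it fits over the neck for 45 mm with 1.5 mm play a side. Its rim must rise 105 mm to clear the board inside before moving sideways.
- board_center (a point): Centre of the picture board: rigid plywood, 10 (x) x 110 (y) x 150 (z) mm, about 130 g. z to its top edge, x out of its picture side (biscuits on blue; the back is bare wood). At first upright in the tin under the lid, picture to the tin's front, centre 80 mm, top edge 155 mm above the counter: 55 mm stand out of the open tin.
- board_face (a point): Middle of the board's picture side, 5 mm from board_center along its x.
- stand_seat (a point): Seat of the fixed wooden recipe stand: middle of the inner corner where its sloped back meets its ledge, 26 mm above the counter. z: up along the back, which leans back 30 degrees from vertical; x: square out of the back to the reader; y: level, along the 150 mm width. Back: plane x = 0, 82 mm high, 8 mm thick, free above and behind but for two low struts.
- stand_lip (a point): Middle of the top of the stand's bottom lip, same axes as stand_seat, inner face. The ledge (plane z = 0 of stand_seat) is 30 mm deep and ends in this lip, whose inner face is at x = 30 mm and top at z = 12 mm. The 10 mm board, seated against the back, has its centre at x = 5 mm, z = 75 mm of stand_seat.
- chop_top (a point): Centre of the top face of the flat wooden chopping board lying between tin and stand, 140 (x) x 220 (y) x 10 mm thick, fixed; z up.
- mug_mid (a point): White mug, 80 mm wide, 92 mm high, with a handle, standing beyond the chopping board; centre half-way up. Bystander.
- sugar_mid (a point): Paper packet of sugar with a blue band, 55 x 85 x 152 mm high; point 65 mm up. Bystander.
- jar_mid (a point): Glass jar with a wooden cap, 72 mm wide, 110 mm high; centre. Bystander.
- timer_mid (a point): White domed kitchen timer, 64 mm wide, 47 mm high, near the robot; centre. Bystander.
There are look-alikes about, which are no part of the job. What is shaped like the part that bears lid_center but orange or red is not meant.

How it is judged:
On the way, in this order (a step that is already met when the one before it is completed fails the run):
1. the lid stands released on the chopping board (horizontal distance between lid_center and chop_top below 0.05 m and z of lid_center in the frame of chop_top between 0.047 and 0.058 m and angle between lid_center's own z axis and vertical below 0.1 rad and contact force between the fingers and lid below 0.05 N and linear speed of lid below 0.03 m/s), for 0.2 s.
2. the board is lifted clear out of the tin (height (world z) of board_center above 0.18 m), for 0.1 s.
At the end, for the whole second after the job is handed in: Lid open side down on the chopping board, within 50 mm of its middle, upright to 6 degrees; board on the stand, top up, picture out, bottom edge within 4 mm of the ledge, back within 5 mm of the slope, square to 4.5 degrees, within 22 mm of the middle; both released and at rest (all of step 1 and x of board_center in the frame of stand_seat between 0.001 and 0.01 m and z of board_center in the frame of stand_seat between 0.069 and 0.079 m and y of board_center in the frame of stand_seat between -0.022 and 0.022 m and angle between the z axis of board_center and the z axis of stand_seat, either way round below 0.08 rad and angle between the x axis of board_center and the x axis of stand_seat, either way round below 0.08 rad and angle between board_center's own z axis and vertical below 0.8 rad and x of board_face in the frame of stand_seat above 0.007 m and contact force between the fingers and board below 0.05 N and linear speed of board below 0.03 m/s); the robot touches nothing.
It fails at once if the lid is tipped more than about 17 degrees instead of being kept upright (angle between lid_center's own z axis and vertical above 0.3 rad).
It fails at once if the board falls or flops, untouched by the fingers, faster than 0.3 m/s (contact force between the fingers and board below 0.02 N and linear speed of board above 0.3 m/s).
It fails at once if one of the other kitchen things (mug, sugar, jar, timer) is moved more than 30 mm (distance of any of mug_mid, sugar_mid, jar_mid, timer_mid from where it was at the start of the episode above 0.03 m).
It also fails if it takes over 62 s, if anything falls off the work surface, if the arm or the gripper's body presses on something with over 40 N, if the wrist force passes 120 N, or if a joint passes its speed limit or range.

## Working session

There is one attempt and no reset: what is moved stays moved. The work goes in short steps, Python scripts to look and compute and a tool call to move; the robot and the scene stay as the last step left them, time stands still between calls to the robot, and variables do not carry over. Pictures are saved under pics/ and viewed, and the job is handed in when it is done.

Besides the shell and the picture viewer there is one more tool, called after "Request:" as name(argument=value, ...), one argument or row to a line, values as JSON. carry_out: Moves the arm, as the interface text tells. Its arguments: {"type":"object","properties":{"commands":{"type":"array","items":{"type":"array","items":{"type":"array","items":{"type":"number"}}}},"claw":{"type":"number"},"grip_force":{"type":"number"}},"required":["commands"]}

```bash
mkdir -p pics; cat > h.py <<'E'
import numpy as np, cv2
from plant import robot
from scipy.spatial.transform import Rotation as Ro
def shot(n,fn):
    p=robot.camera_params(n); im=robot.read_camera(n)
    cv2.imwrite('pics/'+fn,im[:,:,::-1]); np.savez('pics/'+fn[:-4]+'.npz',im=im,**{k:np.array(p[k]) for k in('mtx','R','t')})
    return im,p
def load(fn):
    return np.load('pics/'+fn+'.npz')
def ray(p,uv):
    R=np.array(p['R']);t=np.array(p['t']).ravel();K=np.array(p['mtx'])
    d=R.T@np.linalg.solve(K,[uv[0],uv[1],1.]);return -R.T@t,d
def onz(p,uv,z):
    c,d=ray(p,uv);return c+d*(z-c[2])/d[2]
def proj(p,X):
    x=np.array(p['mtx'])@(np.array(p['R'])@np.array(X)+np.array(p['t']).ravel());return x[:2]/x[2]
E
python3 - <<'E'
from h import *
for n in('scene','top','wrist'):
    im,p=shot(n,n+'0.png'); print(n,np.round(p['mtx'],1).tolist(),np.round(-np.array(p['R']).T@np.array(p['t']).ravel(),3))
s=robot.read_state();print(s['tool_pos'],s['orientation'],s['opening'],s['t'],robot.finger_overhang)
print(Ro.from_rotvec(s['orientation']).as_matrix().round(3))
E
```

```text
scene [[521.8, 0.0, 278.7], [0.0, 521.8, 208.7], [0.0, 0.0, 1.0]] [1.292 0.435 1.195]
top [[409.4, 0.0, 278.0], [0.0, 409.4, 208.6], [0.0, 0.0, 1.0]] [0.316 0.094 1.232]
wrist [[317.7, 0.0, 280.7], [0.0, 317.7, 205.3], [0.0, 0.0, 1.0]] [0.105 0.596 0.384]
[0.18102374 0.57161186 0.23181371] [-4.79962186e-01 -3.10434384e+00  2.20015890e-03] 0.09305733583504362 0.15 0.014
[[-0.953  0.302 -0.001]
 [ 0.302  0.953 -0.001]
 [ 0.    -0.001 -1.   ]]
```

View pics/scene0.png

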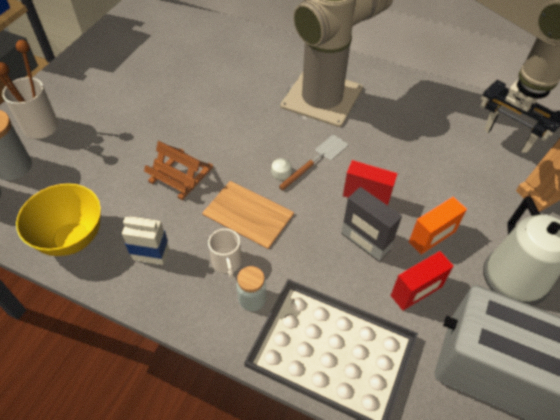

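View pics/top0.png

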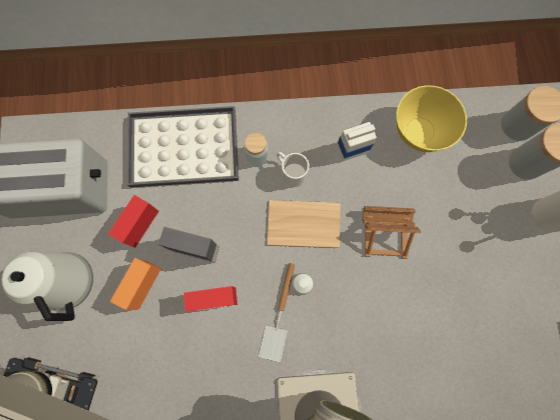

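View pics/wrist0.png

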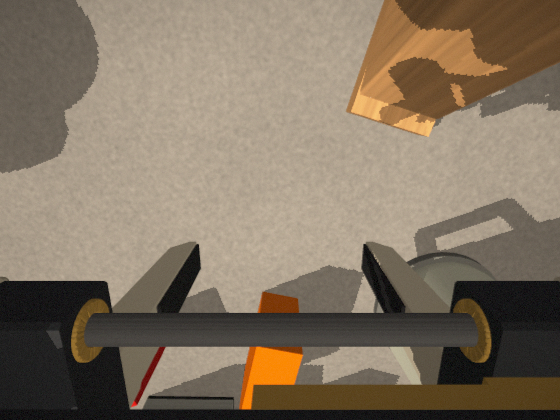

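```bash
python3 - <<'E'
from h import *
t=load('top0');s=load('scene0')
def z(im,x,y,w,h,f,n):
    c=im[y:y+h,x:x+w];cv2.imwrite('pics/'+n,cv2.resize(c,None,fx=f,fy=f,interpolation=cv2.INTER_CUBIC)[:,:,::-1])
z(t['im'],150,180,280,90,2.85,'z1.png')
z(s['im'],130,130,280,150,2.85,'z2.png')
for n,uv,zz in [('lid',(188,244),.161),('board',(304,224),.01),('stand',(388,230),.05),('mug',(294,166),.09),('jar',(256,143),.11),('sugar',(357,140),.15),('timer',(303,284),.04),('redfar',(210,299),.1),('red',(134,221),.1)]:
    print(n,onz(t,uv,zz).round(3))
E
```

```text
lid [0.48  0.318 0.161]
board [ 0.54  -0.003  0.01 ]
stand [ 0.499 -0.244  0.05 ]
mug [0.7   0.018 0.09 ]
jar [0.771 0.125 0.11 ]
sugar [ 0.745 -0.161  0.15 ]
timer [0.361 0.016 0.04 ]
redfar [0.336 0.274 0.1  ]
red [0.565 0.481 0.1  ]
```

View pics/z1.png

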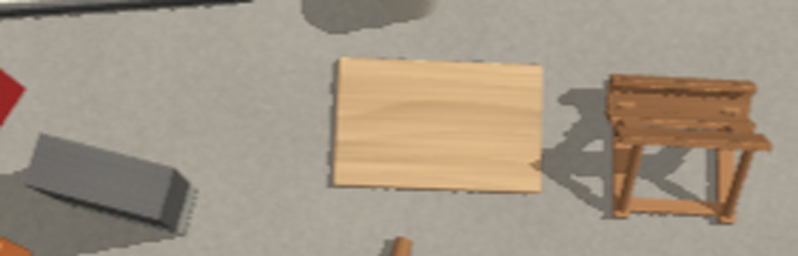

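View pics/z2.png

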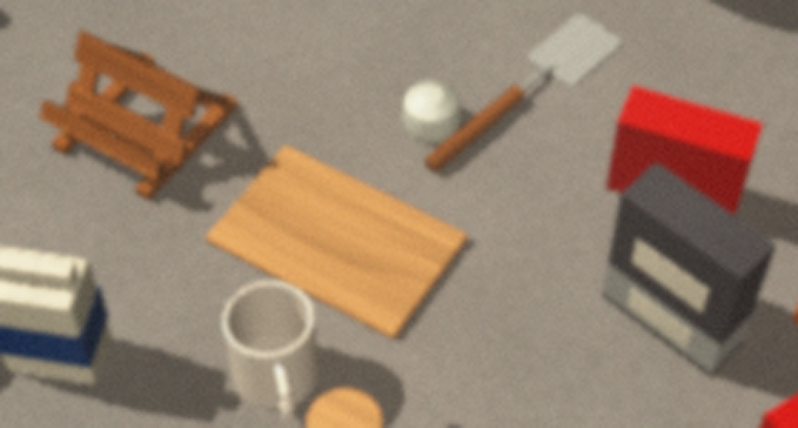

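```bash
python3 - <<'E'
from h import *
t=load('top0');s=load('scene0')
def z(im,x,y,w,h,f,n):
    c=im[y:y+h,x:x+w];cv2.imwrite('pics/'+n,cv2.resize(c,None,fx=f,fy=f,interpolation=cv2.INTER_CUBIC)[:,:,::-1])
z(t['im'],155,220,70,50,11,'z3.png'); z(s['im'],335,180,70,80,7.5,'z4.png')
z(t['im'],355,195,75,75,8,'z5.png'); z(s['im'],140,135,75,65,9,'z6.png')
E
```

```text
(no output)
```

View pics/z3.png

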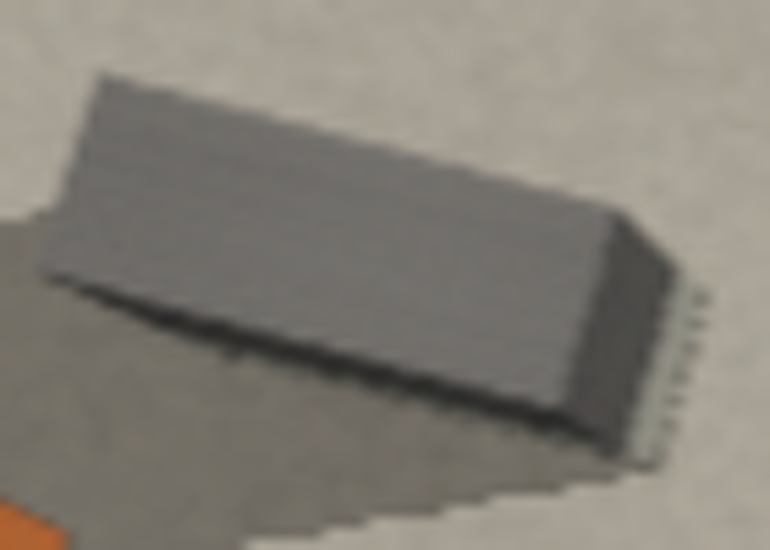

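View pics/z4.png

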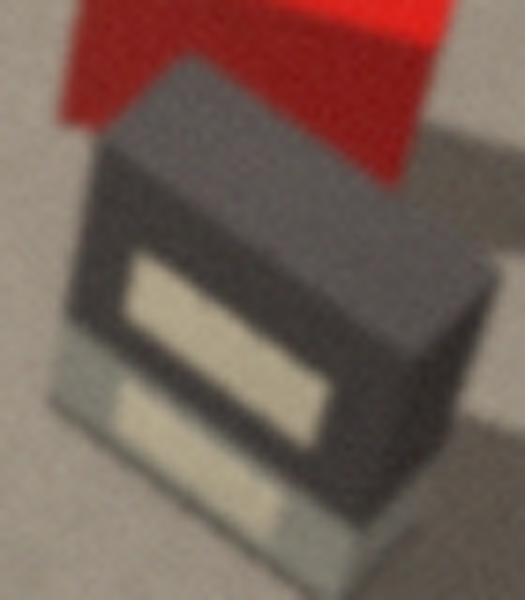

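View pics/z5.png

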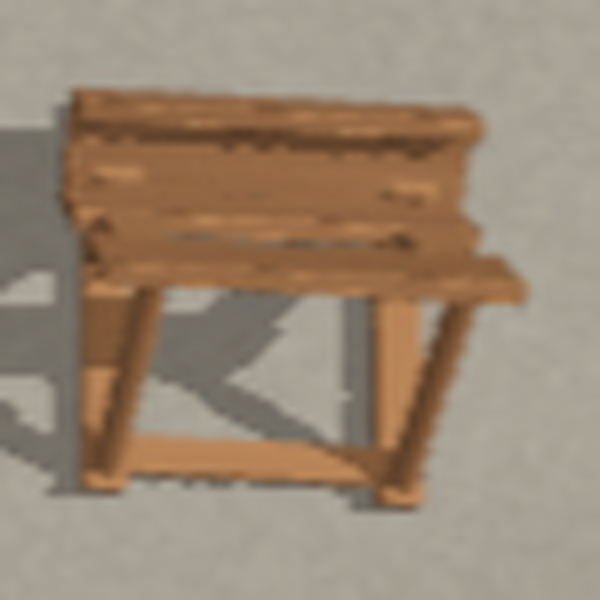

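View pics/z6.png

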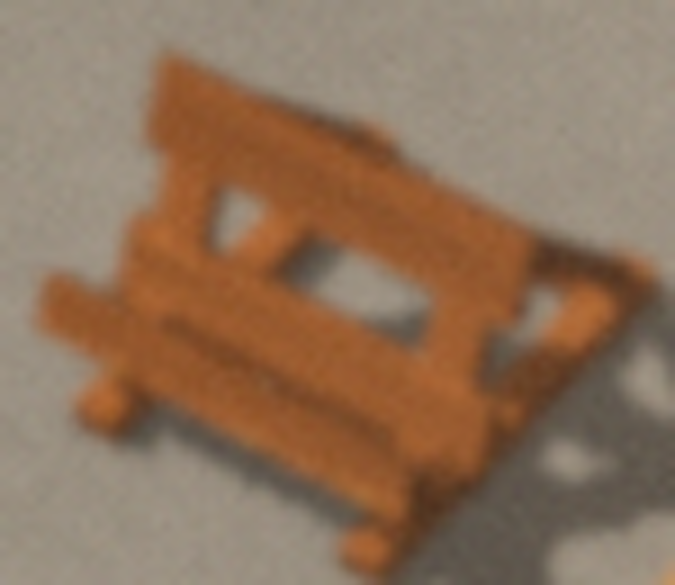

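```bash
python3 - <<'E'
from h import *
t=load('top0');s=load('scene0')
def P(ps,ox,oy,f): return [((x+.5)/f-.5+ox,(y+.5)/f-.5+oy) for x,y in ps]
def rep(cam,uv,z):
    w=np.array([onz(cam,u,z)[:2] for u in uv]); print(w.round(4).tolist(),'c',w.mean(0).round(4))
    e=w-np.roll(w,-1,0);print('len',np.linalg.norm(e,axis=1).round(4),'ang',np.degrees(np.arctan2(e[:,1],e[:,0])).round(1))
rep(t,P([(103,73),(612,208),(562,405),(42,272)],155,220,11),.161)
rep(s,P([(190,55),(496,270),(410,352),(103,137)],335,180,7.5),.161)
# chop board
for cam,hsv in((t,0),(s,0)):
    H=cv2.cvtColor(cam['im'],cv2.COLOR_RGB2HSV);m=cv2.inRange(H,(5,70,100),(25,255,255))
    n,l,st,c=cv2.connectedComponentsWithStats(m)
    i=[k for k in range(1,n) if st[k,4]>1500]; print([ (st[k].tolist(),c[k].round(0)) for k in i])
    for k in i:
        u=proj(cam,[.54,-.003,.01]);
        if l[int(u[1]),int(u[0])]==k:
            cn=max(cv2.findContours((l==k).astype(np.uint8),0,2)[0],key=cv2.contourArea)
            w=np.array([onz(cam,q[0],.01)[:2] for q in cn],np.float32)
            print('chop',cv2.minAreaRect(w))
# stand: back top edge front/ends  z=.026+.082*.866=.097
# top-back bar in top: 
rep(t,P([(92,260),(505,262),(525,290),(100,280)],355,195,8),.097)
rep(s,P([(165,52),(535,232)],140,135,9),.097)
E
```

```text
[[0.5318, 0.3806], [0.4907, 0.259], [0.4443, 0.2723], [0.4844, 0.3954]] c [0.4878 0.3268]
len [0.1283 0.0483 0.1294 0.0497] ang [  71.3  -16.  -108.1  162.7]
[[0.4456, 0.2747], [0.4873, 0.3956], [0.5305, 0.3804], [0.4914, 0.2605]] c [0.4887 0.3278]
len [0.128  0.0458 0.1262 0.048 ] ang [-109.   160.6   72.   -17.2]
[([0, 42, 519, 110, 18556], array([320.,  89.])), ([267, 200, 73, 48, 3288], array([303., 224.])), ([363, 206, 58, 53, 1825], array([389., 227.])), ([110, 257, 51, 53, 1548], array([135., 285.]))]
chop ((0.5427249670028687, -0.0006893649697303772), (0.218438059091568, 0.1403161734342575), 83.9800796508789)
[([143, 140, 67, 61, 1888], array([175., 168.])), ([516, 140, 44, 71, 1706], array([543., 180.])), ([202, 180, 93, 69, 3437], array([248., 214.])), ([15, 182, 87, 75, 4215], array([ 58., 216.])), ([408, 196, 60, 59, 1915], array([437., 224.]))]
chop ((0.5460816621780396, -0.00047782063484191895), (0.22843338549137115, 0.14764924347400665), 83.94422912597656)
[[0.5041, -0.1699], [0.4936, -0.315], [0.4832, -0.3206], [0.4968, -0.1719]] c [ 0.4944 -0.2444]
len [0.1454 0.0118 0.1493 0.0076] ang [  85.9   28.3  -95.2 -164.8]
[[0.4835, -0.3213], [0.4987, -0.1753]] c [ 0.4911 -0.2483]
len [0.1468 0.1468] ang [-96.  84.]
```

Request:
carry_out(
  commands=[
    [[-3.33, -1.27, 0, 0], [-3.33, -1.27, 0, 0], [-3.33, -1.27, 0, 0], [-3.33, -1.27, 0, 0], [-3.33, -1.27, 0, 0], [-3.33, -1.27, 0, 0], [-3.33, -1.27, 0, 0], [-3.33, -1.27, 0, 0], [-3.33, -1.27, 0, 0], [-3.33, -1.27, 0, 0], [-3.33, -1.27, 0, 0], [0, 0, 0, 6.9], [0, 0, 0, 6.9], [0, 0, 0, 6.9], [0, 0, 0, 6.9], [0, 0, 0, 6.9], [0, 0, 0, 6.9], [0, 0, 0, 6.9]],
  ],
)

```text
t: 1.65
tool_pos: [0.488, 0.328, 0.2322]
orientation: [-1.716, -2.631, 0.001]
force: [0.2, -0.0, -0.3]
opening: 0.0927
```

Request:
carry_out(
  commands=[
    [[0, 0, 0, 6.9], [0, 0, 0, 6.9], [0, 0, 0, 6.9], [0, 0, 0, 6.9], [0, 0, 0, 6.9], [0, 0, 0, 6.9], [0, 0, 0, 0], [0, 0, 0, 0]],
  ],
)

```text
t: 2.32
tool_pos: [0.488, 0.3281, 0.2323]
orientation: [-2.526, -1.867, 0.001]
force: [0.3, -0.9, 0.7]
opening: 0.0931
```

```bash
python3 - <<'E'
from h import *
im,p=shot('wrist','w1.png')
s=robot.read_state();print(s['t'],s['tool_pos'].round(4) if hasattr(s['tool_pos'],'round') else s['tool_pos'],np.degrees(s['q']).round(1))
print(Ro.from_rotvec(s['orientation']).as_matrix().round(4))
E
```

```text
2.3667 [0.4881 0.3281 0.2324] [28.9  5.7 87.2 -0.  87.1 45.9]
[[ 2.928e-01  9.562e-01 -5.000e-04]
 [ 9.562e-01 -2.928e-01 -3.000e-04]
 [-4.000e-04 -4.000e-04 -1.000e+00]]
```

View pics/w1.png

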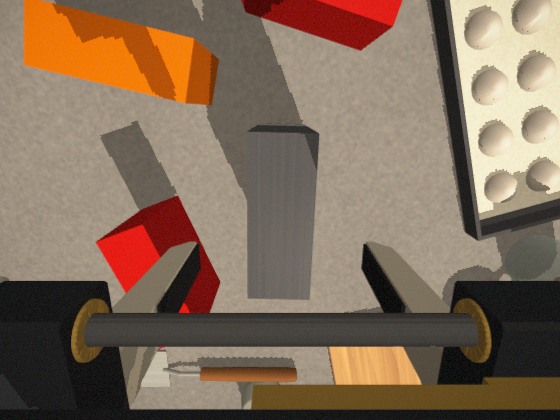

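```bash
python3 - <<'E'
from h import *
p=load('w1');w=np.array([onz(p,u,.161)[:2] for u in [(247,131),(319,134.),(310,299.5),(247.5,298)]])
print(w.round(4),w.mean(0)); e=w-np.roll(w,-1,0);print(np.linalg.norm(e,axis=1).round(4),np.degrees(np.arctan2(e[:,1],e[:,0])).round(1))
g=cv2.cvtColor(p['im'],cv2.COLOR_RGB2GRAY);z=cv2.resize(p['im'][110:310,220:340],None,fx=3,fy=3,interpolation=cv2.INTER_CUBIC);cv2.imwrite('pics/z7.png',z[:,:,::-1])
E
```

```text
[[0.4855 0.3984]
 [0.5321 0.382 ]
 [0.4913 0.2583]
 [0.4437 0.2743]] [0.48812995 0.32822734]
[0.0494 0.1302 0.0502 0.1309] [ 160.6   71.8  -18.6 -108.6]
```

View pics/z7.png

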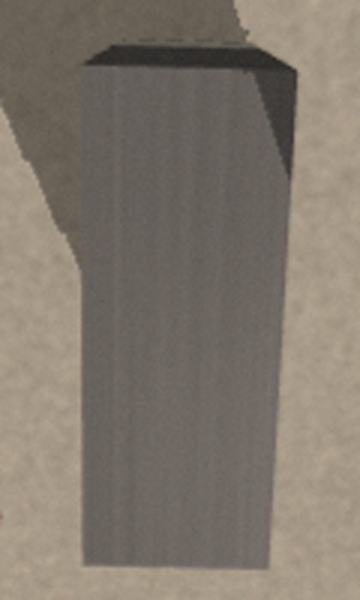

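Request:
carry_out(
  commands=[
    [[0, 0, 2, 1.2], [0, 0, 2, 0], [0, 0, 2, 0], [0, 0, 2, 0], [0, 0, 1.2, 0], [0, 0, 0.6, 0], [0, 0, 0, 0], [0, 0, 0, 0]],
  ],
)

```text
t: 3.03
tool_pos: [0.4885, 0.3283, 0.1353]
orientation: [2.548, 1.837, 0.001]
force: [1.4, 0.1, 0.2]
opening: 0.0931
```

Request:
carry_out(
  commands=[
    [[0, 0, 0, 0], [0, 0, 0, 0], [0, 0, 0, 0], [0, 0, 0, 0], [0, 0, 0, 0], [0, 0, 0, 0], [0, 0, 0, 0], [0, 0, 0, 0], [0, 0, 0, 0], [0, 0, 0, 0], [0, 0, 0, 0], [0, 0, 0, 0]],
  ],
  claw=4.5,
  grip_force=30,
)

```text
t: 4.03
tool_pos: [0.4882, 0.3282, 0.1347]
orientation: [-2.549, -1.836, 0.0]
force: [-0.4, -0.2, 1.2]
opening: 0.0501
```

Gripped at 50 mm with little side force. Lifting straight up about 12 cm, slowly at first.

Request:
carry_out(
  commands=[
    [[0, 0, -0.3, 0], [0, 0, -0.5, 0], [0, 0, -0.7, 0], [0, 0, -0.9, 0], [0, 0, -0.9, 0], [0, 0, -0.9, 0], [0, 0, -0.9, 0], [0, 0, -1, 0], [0, 0, -1, 0], [0, 0, -1, 0], [0, 0, -1, 0], [0, 0, -1, 0], [0, 0, -1, 0], [0, 0, -0.9, 0], [0, 0, 0, 0], [0, 0, 0, 0]],
  ],
)

```text
t: 5.37
tool_pos: [0.4886, 0.3284, 0.2554]
orientation: [2.549, 1.836, 0.002]
force: [0.6, -0.1, -2.2]
opening: 0.0499
```

```bash
python3 - <<'E'
from h import *
shot('scene','s2.png')
s=robot.read_state();print(s['t'],s['tool_pos'],s['force'],s['opening'])
R=Ro.from_rotvec(s['orientation']).as_matrix();print(R.round(4))
d=np.array([.543-.001,0-.0005,0])-s['tool_pos'];print(R.T@[d[0],d[1],0]*100)
E
```

```text
5.4167 [0.48815994 0.3281719  0.25444497] [ 0.18231344 -0.18569459 -2.73406524] 0.04991121014585738
[[ 3.169e-01  9.484e-01 -1.000e-04]
 [ 9.484e-01 -3.169e-01 -1.000e-04]
 [-1.000e-04 -1.000e-04 -1.000e+00]]
[-2.94661806e+01  1.55236557e+01  2.37009029e-03]
```

View pics/s2.png

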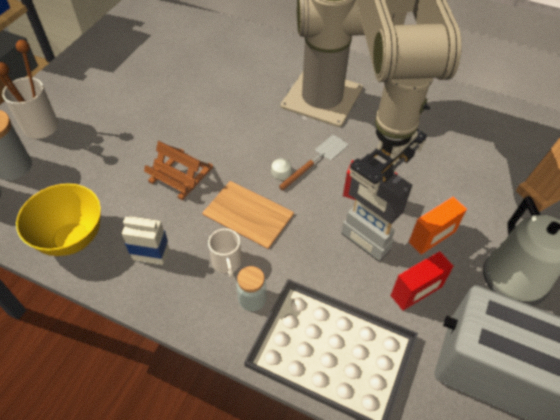

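Request:
carry_out(
  commands=[
    [[-0.7, 0.37, 0, 0], [-1.4, 0.74, 0, 0], [-2.1, 1.11, 0, 0], [-2.5, 1.3, 0, 0], [-2.5, 1.3, 0, 0], [-2.5, 1.3, 0, 0], [-2.5, 1.3, 0, 0], [-2.5, 1.3, 0, 0], [-2.5, 1.3, 0, 0], [-2.5, 1.3, 0, 0], [-2.5, 1.3, 0, 0], [-2.1, 1.15, 0, 0], [-1.6, 0.9, 0, 0], [-1.1, 0.6, 0, 0], [-0.47, 0.25, 0, 0], [0, 0, 0, 0], [0, 0, 0, 0]],
  ],
)

```text
t: 6.83
tool_pos: [0.5417, -0.0, 0.2543]
orientation: [-2.549, -1.835, 0.0]
force: [0.2, -1.1, -1.6]
opening: 0.0501
```

Request:
carry_out(
  commands=[
    [[0, 0, 1, 0], [0, 0, 1.6, 0], [0, 0, 1.8, 0], [0, 0, 1.8, 0], [0, 0, 1.8, 0], [0, 0, 1.8, 0], [0, 0, 1.6, 0], [0, 0, 1.4, 0], [0, 0, 1.0, 0], [0, 0, 0.6, 0], [0, 0, 0, 0], [0, 0, 0, 0]],
  ],
)

```text
t: 7.83
tool_pos: [0.542, -0.0001, 0.1107]
orientation: [-2.549, -1.837, 0.0]
force: [0.9, -1.1, -1.0]
opening: 0.05
```

```bash
python3 - <<'E'
from h import *
shot('scene','s3.png')
s=robot.read_state();print(s['t'],s['tool_pos'],s['force'],s['opening'])
E
```

```text
7.8833 [ 5.42497200e-01 -3.05690429e-04  1.11394343e-01] [ 0.30147714 -0.42342015 -1.44402984] 0.05035486477072942
```

View pics/s3.png

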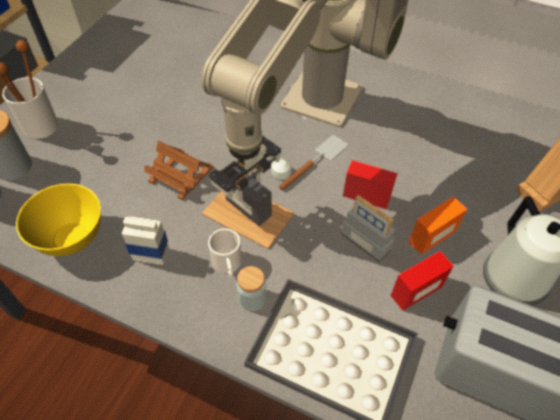

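Request:
carry_out(
  commands=[
    [[0, 0, 0.6, 0], [0, 0, 0.6, 0], [0, 0, 0.4, 0], [0, 0, 0.3, 0], [0, 0, 0.1, 0], [0, 0, 0, 0], [0, 0, 0, 0]],
  ],
)

```text
t: 8.47
tool_pos: [0.542, -0.0006, 0.0906]
orientation: [-2.549, -1.836, 0.0]
force: [-0.1, 0.6, -2.0]
opening: 0.05
```

Request:
carry_out(
  commands=[
    [[0, 0, 0.1, 0], [0, 0, 0.05, 0], [0, 0, 0, 0], [0, 0, 0, 0]],
  ],
)

```text
t: 8.8
tool_pos: [0.5423, -0.0005, 0.0896]
orientation: [2.549, 1.836, 0.001]
force: [-0.7, -0.2, 2.2]
opening: 0.0499
```

Contact (force rose from −2 to +2 N). Releasing.

Request:
carry_out(
  commands=[
    [[0, 0, 0, 0], [0, 0, 0, 0], [0, 0, 0, 0], [0, 0, 0, 0], [0, 0, 0, 0], [0, 0, 0, 0], [0, 0, 0, 0], [0, 0, 0, 0], [0, 0, 0, 0], [0, 0, 0, 0]],
  ],
  claw=9.3,
)

```text
t: 9.63
tool_pos: [0.542, -0.0005, 0.0891]
orientation: [2.549, 1.836, 0.0]
force: [-0.1, -0.1, 0.7]
opening: 0.0929
```

Request:
carry_out(
  commands=[
    [[0, 0, -1, 0], [0, 0, -2, 0], [0, 0, -2.5, 0], [0, 0, -2.5, 0], [0, 0, -2.5, 0], [0, 0, -2.5, 0], [0, 0, -2, 0], [0, 0, -1, 0], [0, 0, 0, 0]],
  ],
)

```text
t: 10.38
tool_pos: [0.5435, -0.0007, 0.2528]
orientation: [2.546, 1.834, 0.007]
force: [0.0, -0.1, 0.0]
opening: 0.0931
```

```bash
python3 - <<'E'
from h import *
shot('wrist','w4.png');shot('top','t4.png')
s=robot.read_state();print(s['t'],s['tool_pos'],s['force'],s['opening'])
E
```

```text
10.4833 [ 5.41881607e-01 -4.71194768e-04  2.48724203e-01] [ 0.35039671 -0.10555133  0.46430739] 0.09270080275248425
```

View pics/w4.png

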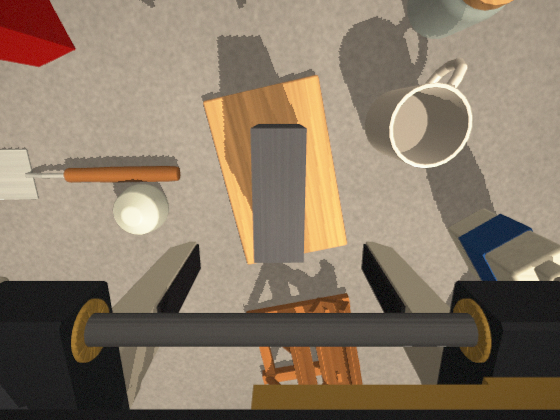

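View pics/t4.png

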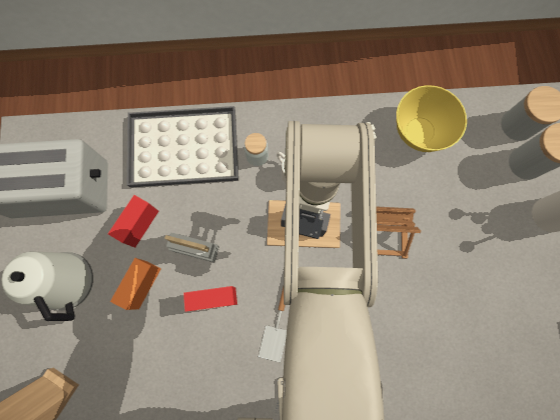

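Request:
carry_out(
  commands=[
    [[-2.9, 0.86, 0, 0], [-2.9, 0.86, 0, 0], [-2.9, 0.86, 0, 0], [-2.9, 0.86, 0, 0], [-2.9, 0.86, 0, 0], [-2.9, 0.86, 0, 0], [-2.9, 0.86, 0, 0], [-2.9, 0.86, 0, 0], [-2.9, 0.86, 0, 0], [-2.9, 0.86, 0, 0], [-2.9, 0.86, 0, 0], [-2.6, 0.86, 0, 0], [0, 0, 0, -6.2], [0, 0, 0, -6.2], [0, 0, 0, 0], [0, 0, 0, 0]],
  ],
)

```text
t: 11.82
tool_pos: [0.5298, -0.3599, 0.2469]
orientation: [-2.337, -2.094, 0.001]
force: [-0.2, 0.2, -0.2]
opening: 0.093
```

```bash
python3 - <<'E'
from h import *
im,p=shot('wrist','w5.png')
s=robot.read_state();print(s['t'],s['tool_pos'],s['force'],s['opening'])
R=Ro.from_rotvec(s['orientation']).as_matrix();print(R.round(4)); 
E
```

```text
11.8667 [ 0.53004448 -0.35983552  0.24746188] [0.93348018 0.13401145 0.08895682] 0.0929205891296985
[[ 0.1094  0.994  -0.0019]
 [ 0.994  -0.1094  0.0016]
 [ 0.0014 -0.0021 -1.    ]]
```

View pics/w5.png

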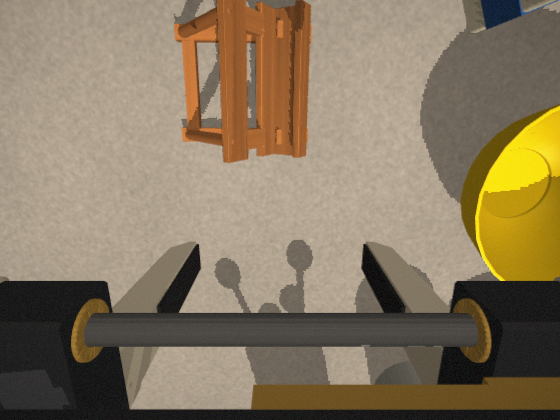

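Request:
carry_out(
  commands=[
    [[3, 0, 0, 0], [3, 0, 0, 0], [2, 0, 0, 0], [0, 0, 0, 0], [0, 0, 0, 0], [0, 0, 0, 0]],
  ],
)

```text
t: 12.37
tool_pos: [0.539, -0.281, 0.249]
orientation: [2.337, 2.099, -0.001]
force: [-0.3, 0.1, 0.4]
opening: 0.0931
```

```bash
python3 - <<'E'
from h import *
im,p=shot('wrist','w6.png')
s=robot.read_state();print(s['t'],s['tool_pos'],s['force'],s['opening'])
z=cv2.resize(im[20:250,150:360],None,fx=2.6,fy=2.6,interpolation=cv2.INTER_CUBIC);cv2.imwrite('pics/z8.png',z[:,:,::-1])
E
```

```text
12.4167 [ 0.53885014 -0.28141621  0.24897882] [ 0.00701354 -0.11976366 -0.0660313 ] 0.09308930954811358
```

View pics/z8.png

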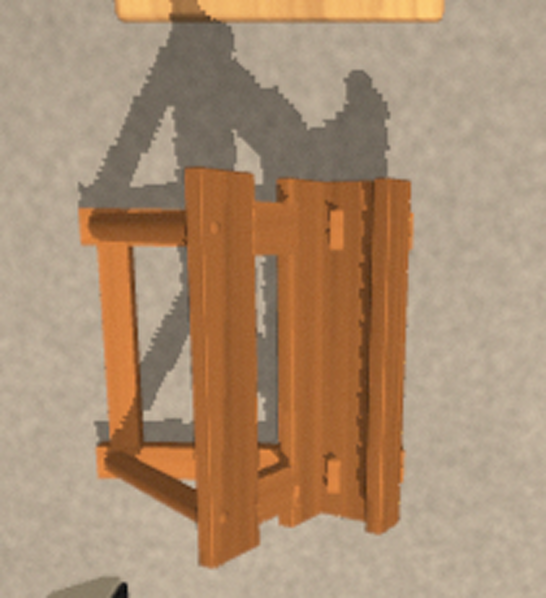

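```bash
python3 - <<'E'
from h import *
w=load('w6');f=2.6
P=lambda x,y:((x+.5)/f-.5+150,(y+.5)/f-.5+20)
def pr(n,a,b,z,off):
    A=onz(w,P(*a),z)[:2];B=onz(w,P(*b),z)[:2]; d=A-B;th=np.arctan2(d[1],d[0]);out=np.array([np.sin(th),-np.cos(th)])
    print(n,A.round(4),B.round(4),np.linalg.norm(d).round(4),'yaw',np.degrees(th)-90,'seat',((A+B)/2+off*out).round(4))
pr('topfront',(201,170),(213,565),.097,.041)
pr('topback',(187,168),(199,565),.093,.041+.0069)
pr('lip in',(374,180),(367,530),.0514,-.020)
pr('slat bottomL',(280,180),(281,525),.05,0)
print(-w['R'].T@w['t'])
t=load('top0');s=load('scene0')
for cam,q in((t,None),(s,None)):
    pass
E
```

```text
topfront [ 0.502  -0.1749] [ 0.484  -0.3203] 0.1466 yaw -7.033664176996794 seat [ 0.5337 -0.2526]
topback [ 0.4966 -0.1733] [ 0.4776 -0.3213] 0.1492 yaw -7.320270313365398 seat [ 0.5346 -0.2534]
lip in [ 0.563  -0.1819] [ 0.5459 -0.3288] 0.1479 yaw -6.665855631196877 seat [ 0.5346 -0.253 ]
slat bottomL [ 0.5258 -0.1778] [ 0.5076 -0.3228] 0.1461 yaw -7.141523950924281 seat [ 0.5167 -0.2503]
[ 0.54739608 -0.20138411  0.40078749]
```

Request:
carry_out(
  commands=[
    [[2, -0.39, 0, 0], [3.5, -0.69, 0, 0], [3.6, -0.7, 0, 0], [3.6, -0.7, 0, 0], [3.6, -0.7, 0, 0], [3.6, -0.7, 0, 0], [3.6, -0.7, 0, 0], [3.6, -0.7, 0, 0], [3.6, -0.7, 0, 0], [3.6, -0.7, 0, 0], [3.6, -0.7, 0, 0], [3.6, -0.7, 0, 0], [3.6, -0.7, 0, 0], [3.6, -0.7, 0, 0], [3.6, -0.7, 0, 0], [3.6, -0.7, 0, 0], [2.5, -0.5, 0, 0], [1.58, -0.35, 0, 0], [0, 0, 0, 6], [0, 0, 0, 5.9]],
  ],
)

```text
t: 14.08
tool_pos: [0.4862, 0.3285, 0.2486]
orientation: [2.545, 1.841, -0.001]
force: [0.5, -1.0, -0.7]
opening: 0.0932
```

Request:
carry_out(
  commands=[
    [[0, 0, 0, 0], [0, 0, 0, 0], [0, 0, 0, 0]],
  ],
  claw=5,
)

```text
t: 14.33
tool_pos: [0.4863, 0.3274, 0.249]
orientation: [2.539, 1.85, -0.0]
force: [0.5, 1.0, -0.5]
opening: 0.0777
```

```bash
python3 - <<'E'
from h import *
im,p=shot('wrist','w7.png')
s=robot.read_state();print(s['t'],s['tool_pos'],s['force'],s['opening'])
print(Ro.from_rotvec(s['orientation']).as_matrix().round(4)); 
z=cv2.resize(im[80:330,180:380],None,fx=2.4,fy=2.4,interpolation=cv2.INTER_CUBIC);cv2.imwrite('pics/z9.png',z[:,:,::-1])
E
```

```text
14.3833 [0.48629265 0.32739564 0.24910862] [ 0.01107354 -0.71614894  0.06242081] 0.07358501365505196
[[ 3.072e-01  9.516e-01  0.000e+00]
 [ 9.516e-01 -3.072e-01 -1.000e-04]
 [-1.000e-04  0.000e+00 -1.000e+00]]
```

View pics/z9.png

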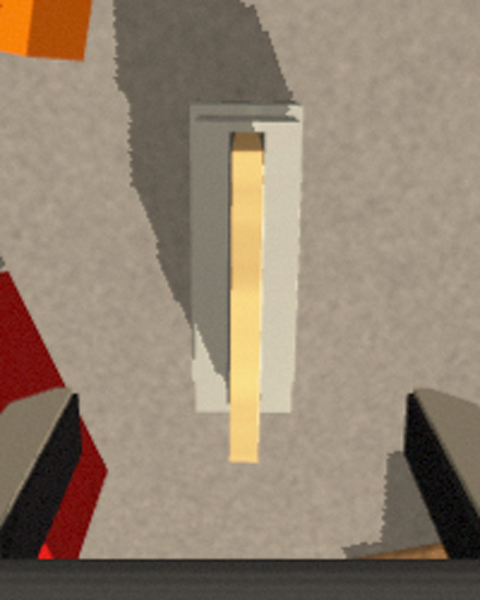

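```bash
python3 - <<'E'
from h import *
w=load('w7');f=2.4
P=lambda x,y:((x+.5)/f-.5+180,(y+.5)/f-.5+80)
q=np.array([onz(w,P(*a),.155)[:2] for a in[(231.5,152),(263.5,152),(259,462),(229,462)]])
print(q.round(4),q.mean(0),[np.linalg.norm(q[i]-q[i-1]).round(4) for i in range(4)])
for a,b in((0,3),(1,2)):
  d=q[a]-q[b];print(np.degrees(np.arctan2(d[1],d[0]))-90)
s=robot.read_state();R=Ro.from_rotvec(s['orientation']).as_matrix();d=q.mean(0)-s['tool_pos'][:2];print(R.T@[d[0],d[1],0]*100)
E
```

```text
[[0.5003 0.3818]
 [0.51   0.3786]
 [0.4756 0.2744]
 [0.4654 0.2777]] [0.48783796 0.32813026] [np.float64(0.1098), np.float64(0.0102), np.float64(0.1098), np.float64(0.0108)]
-18.55372077913482
-18.239834715323198
[ 1.17382072e-01  1.24490832e-01 -9.76026511e-07]
```

Request:
carry_out(
  commands=[
    [[0.1, 0.12, 1, 0.5], [0, 0, 2, 0], [0, 0, 2.2, 0], [0, 0, 2.2, 0], [0, 0, 2, 0], [0, 0, 1.4, 0], [0, 0, 0.8, 0], [0, 0, 0.4, 0], [0, 0, 0, 0], [0, 0, 0, 0]],
  ],
)

```text
t: 15.22
tool_pos: [0.4877, 0.3287, 0.1298]
orientation: [2.549, 1.836, 0.001]
force: [0.6, 0.2, 0.3]
opening: 0.0498
```

Request:
carry_out(
  commands=[
    [[0, 0, 0, 0], [0, 0, 0, 0], [0, 0, 0, 0], [0, 0, 0, 0], [0, 0, 0, 0], [0, 0, 0, 0], [0, 0, 0, 0], [0, 0, 0, 0], [0, 0, 0, 0], [0, 0, 0, 0], [0, 0, 0, 0], [0, 0, 0, 0]],
  ],
  claw=0.5,
  grip_force=25,
)

```text
t: 16.22
tool_pos: [0.4873, 0.3286, 0.1292]
orientation: [2.549, 1.836, 0.0]
force: [-1.0, -0.7, 1.6]
opening: 0.0103
```

Request:
carry_out(
  commands=[
    [[0, 0, -0.3, 0], [0, 0, -0.6, 0], [0, 0, -0.8, 0], [0, 0, -1, 0], [0, 0, -1, 0], [0, 0, -1, 0], [0, 0, -1, 0], [0, 0, -1, 0], [0, 0, -1.2, 0], [0, 0, -1.2, 0], [0, 0, -1.4, 0], [0, 0, -1.4, 0], [0, 0, -1.4, 0], [0, 0, -1.4, 0], [0, 0, -1.2, 0], [0, 0, -0.8, 0], [0, 0, -0.3, 0], [0, 0, 0, 0], [0, 0, 0, 0]],
  ],
)

```text
t: 17.8
tool_pos: [0.4872, 0.3285, 0.2986]
orientation: [-2.549, -1.836, 0.001]
force: [0.3, 0.9, -1.0]
opening: 0.0099
```

```bash
python3 - <<'E'
from h import *
shot('scene','s8.png')
s=robot.read_state();print(s['t'],s['tool_pos'],s['force'],s['opening'])
R=Ro.from_rotvec(s['orientation']).as_matrix();print(R.round(4))
o=np.array([.9925,-.122]);tg=np.array([.5342,-.2528])+.012*o
d=tg-s['tool_pos'][:2];print(tg,R.T@[d[0],d[1],0]*100)
E
```

```text
17.85 [0.4869672  0.3283624  0.29807565] [-0.21244505 -0.26293352 -1.45631552] 0.010031270770894888
[[ 3.169e-01  9.485e-01 -1.400e-03]
 [ 9.485e-01 -3.169e-01 -8.000e-04]
 [-1.200e-03 -1.100e-03 -1.000e+00]]
[ 0.54611  -0.254264] [-5.33849441e+01  2.40740604e+01  3.64188289e-02]
```

View pics/s8.png

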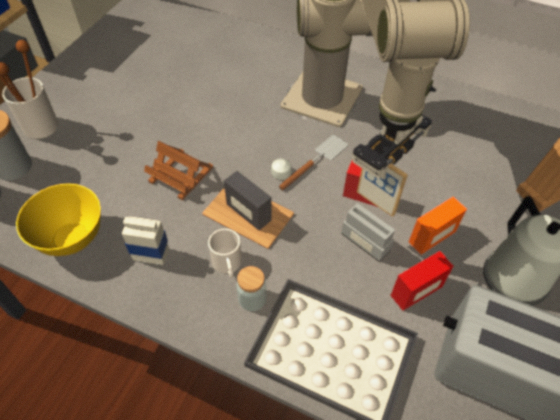

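Request:
carry_out(
  commands=[
    [[-1.32, 0.58, 0, 0], [-2.31, 1.01, 0, 0], [-3.305, 1.438, 0, 0], [-3.305, 1.438, 0, 0], [-3.305, 1.438, 0, 0], [-3.305, 1.438, 0, 0], [-3.305, 1.438, 0, 0], [-3.305, 1.438, 0, 0], [-3.305, 1.438, 0, 0], [-3.305, 1.438, 0, 0], [-3.305, 1.438, 0, 0], [-3.305, 1.438, 0, 0], [-3.305, 1.438, 0, 0], [-3.305, 1.438, 0, 0], [-3.305, 1.438, 0, 0], [-3.305, 1.438, 0, 0], [-2.31, 1.01, 0, 0], [-1.32, 0.58, 0, 0]],
  ],
)

```text
t: 19.35
tool_pos: [0.5374, -0.2565, 0.2979]
orientation: [-2.551, -1.832, 0.002]
force: [-0.5, -0.3, -1.0]
opening: 0.0101
```

Request:
carry_out(
  commands=[
    [[0, 0, 0, -2], [0, 0, 0, -4], [0, 0, 0, -3.5], [0, 0, 0, -2], [0, 0, 0, 0], [0, 0, 1.5, 0], [0, 0, 2, 0], [0, 0, 2, 0], [0, 0, 2, 0], [0, 0, 1.5, 0], [0, 0, 0.7, 0], [0, 0, 0, 0], [0, 0, 0, 0]],
  ],
)

```text
t: 20.43
tool_pos: [0.5386, -0.2528, 0.2023]
orientation: [-2.353, -2.081, 0.0]
force: [0.6, -0.0, -0.9]
opening: 0.0097
```

```bash
python3 - <<'E'
from h import *
im,p=shot('scene','s9.png');w,_=shot('wrist','w9.png')
s=robot.read_state();print(s['t'],s['tool_pos'],s['force'],s['opening'])
R=Ro.from_rotvec(s['orientation']).as_matrix();print(R.round(4),R[:2,1])
o=np.array([.9925,-.122]);l=np.array([.122,.9925]);d=s['tool_pos'][:2]-[.5342,-.2528];print('out,lat',d@o,d@l)
z=cv2.resize(im[90:220,110:260],None,fx=5,fy=4.5,interpolation=cv2.INTER_CUBIC);cv2.imwrite('pics/z10.png',z[:,:,::-1])
E
```

```text
20.5333 [ 0.53942837 -0.25334267  0.20377215] [-0.26213915  0.27791962 -1.08351877] 0.010085080077587611
[[ 1.217e-01  9.926e-01  1.900e-03]
 [ 9.926e-01 -1.217e-01 -1.100e-03]
 [-9.000e-04  2.100e-03 -1.000e+00]] [ 0.99256858 -0.12166921]
out,lat 0.005255359676099176 9.925983542753193e-05
```

View pics/z10.png

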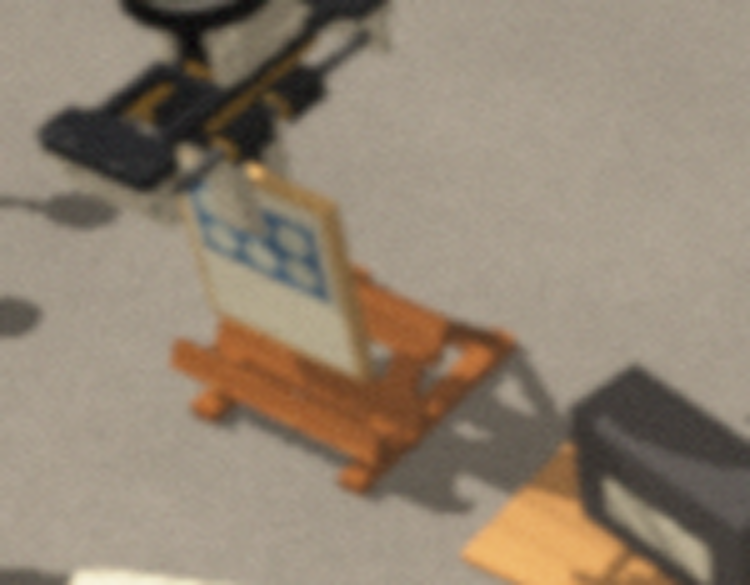

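View pics/w9.png

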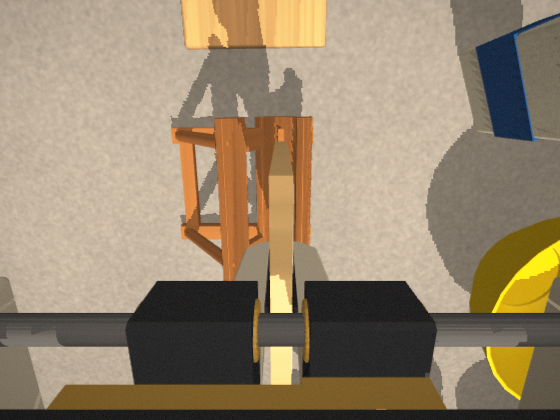

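Request:
carry_out(
  commands=[
    [[0, 0, 0.6, 0], [0, 0, 1, 0], [0, 0, 1, 0], [0, 0, 0.8, 0], [0, 0, 0.5, 0], [0, 0, 0.2, 0], [0, 0, 0, 0], [0, 0, 0, 0]],
  ],
)

```text
t: 21.2
tool_pos: [0.5388, -0.2531, 0.1612]
orientation: [-2.352, -2.082, 0.0]
force: [0.0, 0.3, -1.0]
opening: 0.0101
```

```bash
python3 - <<'E'
from h import *
im,p=shot('scene','s10.png');w,_=shot('wrist','w10.png')
s=robot.read_state();print(s['t'],s['tool_pos'],s['force'],s['opening'])
z=cv2.resize(im[90:220,110:260],None,fx=5,fy=4.5,interpolation=cv2.INTER_CUBIC);cv2.imwrite('pics/z11.png',z[:,:,::-1])
z=cv2.resize(w[80:280,180:360],None,fx=4,fy=3,interpolation=cv2.INTER_CUBIC);cv2.imwrite('pics/z12.png',z[:,:,::-1])
E
```

```text
21.3 [ 0.53909504 -0.25323533  0.16175742] [-0.16297926  0.40379464 -2.27892561] 0.009372664324201824
```

View pics/z11.png

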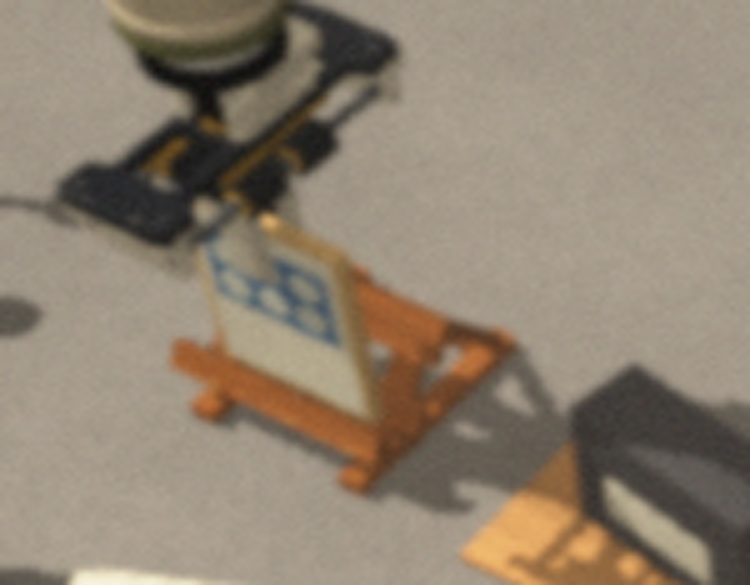

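View pics/z12.png

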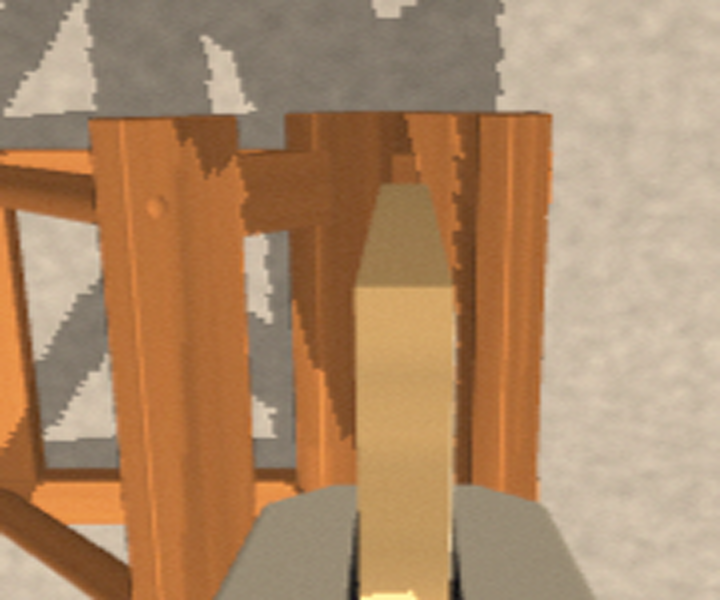

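Request:
carry_out(
  commands=[
    [[0, 0, 0.2, 0], [0, 0, 0.2, 0], [0, 0, 0, 0], [0, 0, 0, 0]],
  ],
)

```text
t: 21.63
tool_pos: [0.5386, -0.253, 0.157]
orientation: [-2.352, -2.082, 0.0]
force: [-0.1, -0.4, -2.0]
opening: 0.0097
```

Request:
carry_out(
  commands=[
    [[0, 0, 0.1, 0], [0, 0, 0, 0], [0, 0, 0, 0], [0, 0, 0, 0]],
  ],
)

```text
t: 21.97
tool_pos: [0.5388, -0.253, 0.1562]
orientation: [2.352, 2.082, 0.0]
force: [-0.4, -0.8, -2.1]
opening: 0.0098
```

Request:
carry_out(
  commands=[
    [[0, 0, 0.1, 0], [0, 0, 0, 0], [0, 0, 0, 0], [0, 0, 0, 0]],
  ],
)

```text
t: 22.3
tool_pos: [0.539, -0.2531, 0.156]
orientation: [2.352, 2.082, 0.0]
force: [-1.9, 1.9, 5.2]
opening: 0.0097
```

Request:
carry_out(
  commands=[
    [[0, -0.1, 0.05, 0], [0, -0.1, 0.05, 0], [0, 0, 0, 0], [0, 0, 0, 0]],
  ],
)

```text
t: 22.63
tool_pos: [0.5376, -0.2532, 0.1554]
orientation: [2.351, 2.081, 0.002]
force: [-0.4, 1.3, 5.7]
opening: 0.0102
```

Request:
carry_out(
  commands=[
    [[0, 0, 0, 0], [0, 0, 0, 0], [0, 0, 0, 0], [0, 0, 0, 0], [0, 0, 0, 0]],
  ],
  claw=1.8,
  grip_force=5,
)

```text
t: 23.05
tool_pos: [0.5366, -0.2527, 0.1538]
orientation: [-2.352, -2.082, 0.0]
force: [0.1, 0.3, 0.0]
opening: 0.0179
```

Request:
carry_out(
  commands=[
    [[0, -0.15, 0, 0], [0, -0.15, 0, 0], [0, -0.15, 0, 0], [0, -0.15, 0, 0], [0, -0.15, 0, 0], [0, -0.15, 0, 0], [0, -0.15, 0, 0], [0, 0, 0, 0], [0, 0, 0, 0]],
  ],
)

```text
t: 23.8
tool_pos: [0.5263, -0.2516, 0.1542]
orientation: [2.353, 2.082, 0.0]
force: [-1.4, 0.3, -0.3]
opening: 0.0181
```

```bash
python3 - <<'E'
from h import *
im,p=shot('scene','s11.png');w,_=shot('wrist','w11.png')
s=robot.read_state();print(s['t'],s['tool_pos'],s['force'],s['opening'])
z=cv2.resize(im[90:220,110:260],None,fx=5,fy=4.5,interpolation=cv2.INTER_CUBIC);cv2.imwrite('pics/z13.png',z[:,:,::-1])
z=cv2.resize(w[80:280,180:360],None,fx=4,fy=3,interpolation=cv2.INTER_CUBIC);cv2.imwrite('pics/z14.png',z[:,:,::-1])
E
```

```text
23.9 [ 0.52639765 -0.25154402  0.15418499] [-0.18020537 -0.65480819 -0.2515367 ] 0.017803675901781276
```

View pics/z13.png

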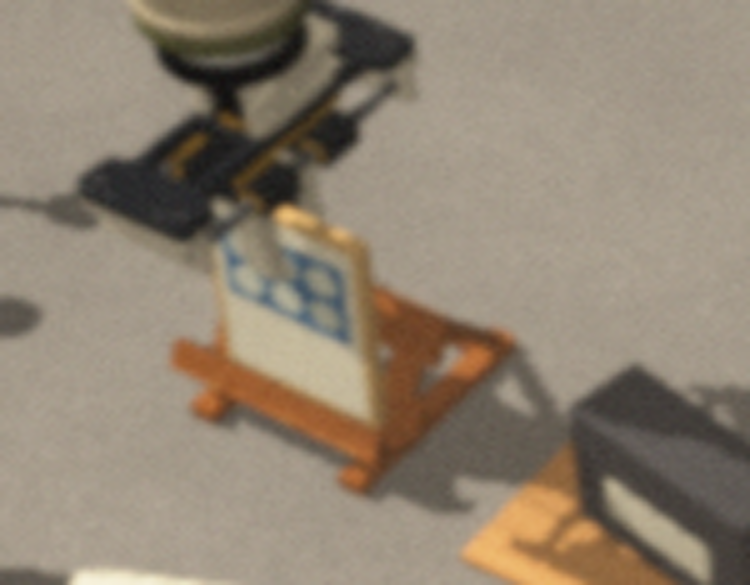

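View pics/z14.png

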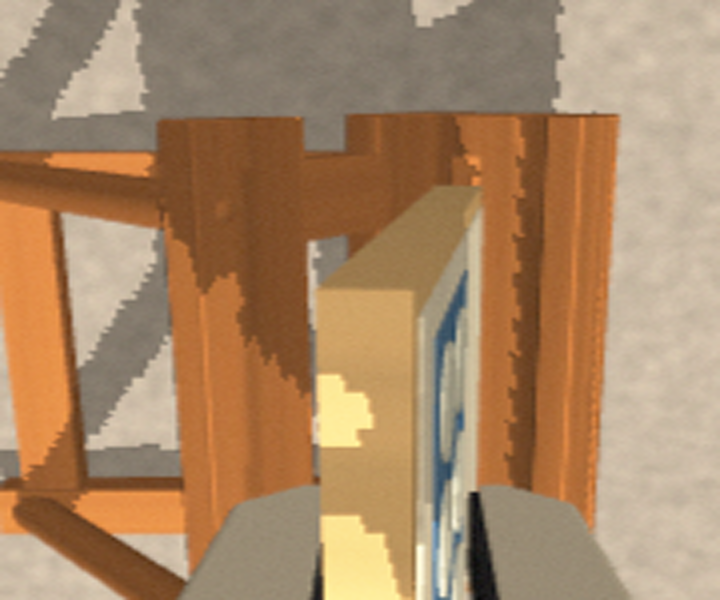

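Request:
carry_out(
  commands=[
    [[0, 0.18, 0, 0], [0, 0.2, 0, 0], [0, 0.2, 0, 0], [0, 0.2, 0, 0], [0, 0.2, 0, 0], [0, 0.1, 0, 0], [0, 0, 0, 0], [0, 0, 0, 0], [0, -0.1, 0, 0], [0, -0.2, 0, 0], [0, -0.2, 0, 0], [0, -0.2, 0, 0], [0, -0.2, 0, 0], [0, -0.2, 0, 0], [0, -0.2, 0, 0], [0, 0, 0, 0]],
  ],
  claw=4.6,
)

```text
t: 25.23
tool_pos: [0.5238, -0.2512, 0.1541]
orientation: [-2.353, -2.082, 0.0]
force: [0.2, -0.4, 0.2]
opening: 0.0457
```

```bash
python3 - <<'E'
from h import *
im,p=shot('scene','s12.png');w,_=shot('wrist','w12.png')
s=robot.read_state();print(s['t'],s['tool_pos'],s['force'],s['opening'])
o=np.array([.9925,-.122]);d=s['tool_pos'][:2]-[.5342,-.2528];print('out',d@o, 'backfinger',d@o-s['opening']/2)
z=cv2.resize(w[80:280,180:360],None,fx=4,fy=3,interpolation=cv2.INTER_CUBIC);cv2.imwrite('pics/z16.png',z[:,:,::-1])
E
```

```text
25.3333 [ 0.52409802 -0.25127207  0.15421851] [-0.32915487  0.0552231   0.36777062] 0.04584407219607715
out -0.010212627186315968 backfinger -0.03313466328435454
```

View pics/z16.png

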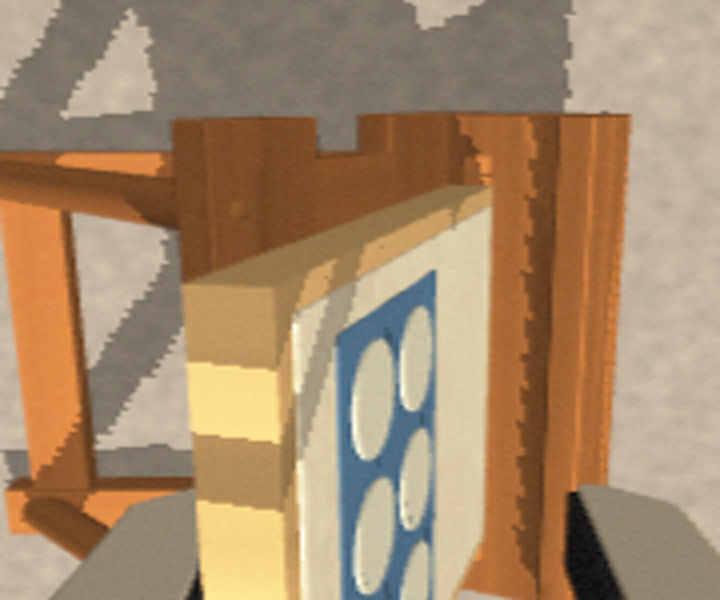

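Request:
carry_out(
  commands=[
    [[0, -0.1, 0.03, 0], [0, -0.2, 0.03, 0], [0, -0.2, 0.03, 0], [0, -0.2, 0.03, 0], [0, -0.2, 0.03, 0], [0, -0.2, 0.03, 0], [0, -0.2, 0.03, 0], [0, -0.2, 0.03, 0], [0, -0.2, 0.03, 0], [0, -0.2, 0.03, 0], [0, -0.2, 0.03, 0], [0, -0.2, 0.03, 0], [0, -0.2, 0.03, 0], [0, -0.2, 0.03, 0], [0, -0.2, 0.03, 0], [0, -0.2, 0.03, 0], [0, -0.2, 0.03, 0], [0, -0.2, 0.03, 0], [0, -0.1, 0, 0], [0, 0, 0, 0]],
  ],
)

```text
t: 27.0
tool_pos: [0.4882, -0.2468, 0.1487]
orientation: [-2.353, -2.082, 0.0]
force: [-0.0, -0.1, 0.2]
opening: 0.0459
```

```bash
python3 - <<'E'
from h import *
im,p=shot('scene','s13.png');w,_=shot('wrist','w13.png')
s=robot.read_state();print(s['t'],s['tool_pos'],s['force'],s['opening'])
o=np.array([.9925,-.122]);d=s['tool_pos'][:2]-[.5342,-.2528];print('out',d@o, 'backfinger',d@o-s['opening']/2)
z=cv2.resize(w[80:280,180:360],None,fx=4,fy=3,interpolation=cv2.INTER_CUBIC);cv2.imwrite('pics/z18.png',z[:,:,::-1])
z=cv2.resize(im[90:220,110:260],None,fx=5,fy=4.5,interpolation=cv2.INTER_CUBIC);cv2.imwrite('pics/z17.png',z[:,:,::-1])
E
```

```text
27.1 [ 0.48842816 -0.2468818   0.1487928 ] [-0.48804471  0.3503697   1.15703687] 0.04593329665209586
out -0.04615057255117467 backfinger -0.06911722087722261
```

View pics/z18.png

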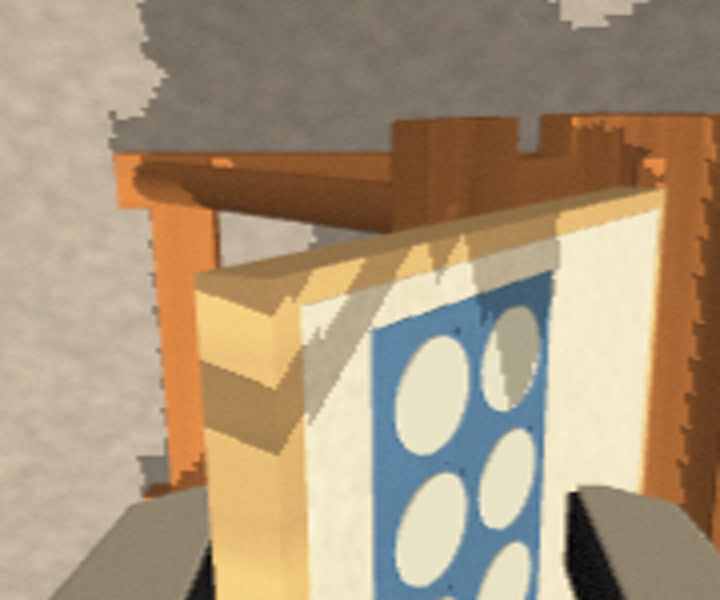

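View pics/z17.png

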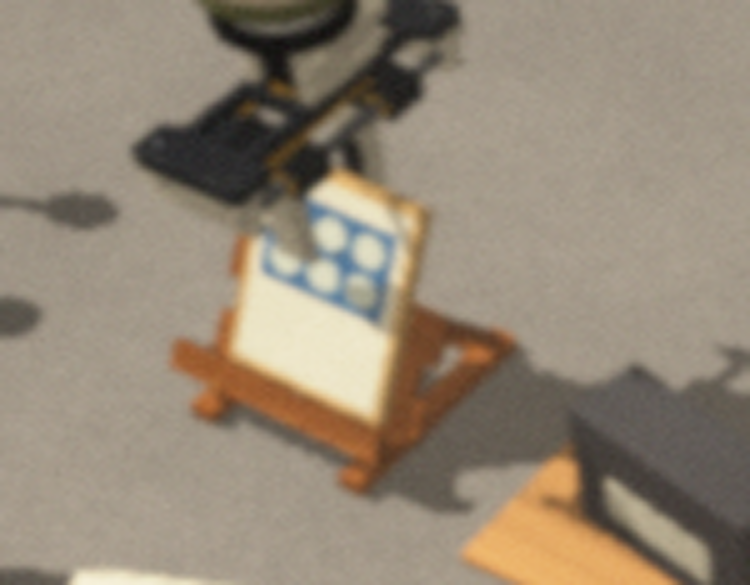

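Request:
carry_out(
  commands=[
    [[0, -0.1, 0, 0], [0, -0.15, 0, 0], [0, -0.15, 0, 0], [0, -0.15, 0, 0], [0, -0.15, 0, 0], [0, -0.15, 0, 0], [0, -0.15, 0, 0], [0, -0.15, 0, 0], [0, -0.1, 0, 0], [0, -0.1, 0, 0], [0, 0, 0, 0], [0, 0, 0, 0]],
  ],
)

```text
t: 28.1
tool_pos: [0.475, -0.2453, 0.1488]
orientation: [2.352, 2.082, 0.0]
force: [-0.4, -0.3, 0.9]
opening: 0.0461
```

```bash
python3 - <<'E'
from h import *
im,p=shot('scene','s14.png');w,_=shot('wrist','w14.png')
s=robot.read_state();print(s['t'],s['tool_pos'],s['force'],s['opening'])
o=np.array([.9925,-.122]);d=s['tool_pos'][:2]-[.5342,-.2528];print('out',d@o, 'backfinger',d@o-s['opening']/2)
z=cv2.resize(w[80:280,180:360],None,fx=4,fy=3,interpolation=cv2.INTER_CUBIC);cv2.imwrite('pics/z20.png',z[:,:,::-1])
z=cv2.resize(im[90:220,110:260],None,fx=5,fy=4.5,interpolation=cv2.INTER_CUBIC);cv2.imwrite('pics/z19.png',z[:,:,::-1])
E
```

```text
28.2 [ 0.47507342 -0.24522439  0.14876539] [ 0.33118003 -0.00035049 -0.02168303] 0.04618695603273022
out -0.059607354620384426 backfinger -0.08270083263674954
```

View pics/z20.png

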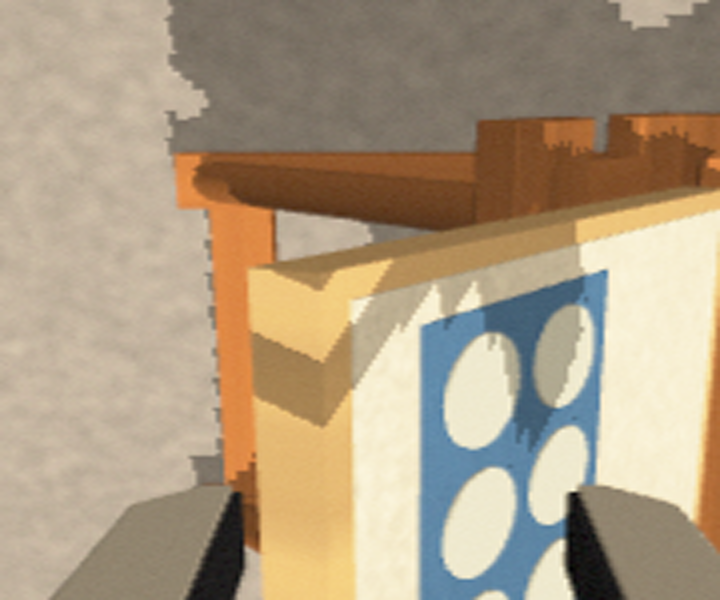

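View pics/z19.png

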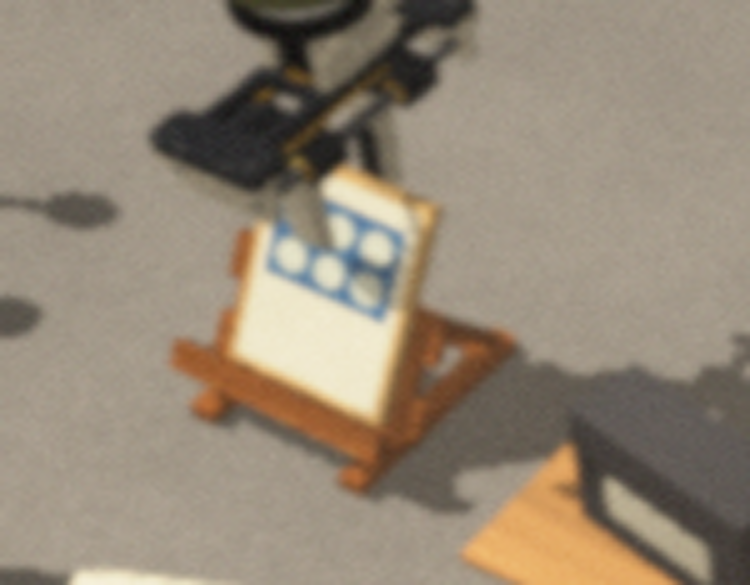

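Request:
carry_out(
  commands=[
    [[0, 0, -0.4, 0], [0, 0, -0.8, 0], [0, 0, -1.2, 0], [0, 0, -1.6, 0], [0, 0, -2, 0], [0, 0, -2, 0], [0, 0, -2, 0], [0, 0, -2, 0], [0, 0, -1, 0], [0, 0, 0, 0], [3, 1, 0, 0], [3, 1, 0, 0], [3, 1, 0, 0], [2, 1, 0, 0], [0, 0, 0, 0], [0, 0, 0, 0]],
  ],
)

```text
t: 29.53
tool_pos: [0.528, -0.1398, 0.2775]
orientation: [-2.349, -2.084, 0.002]
force: [0.1, -0.6, -0.4]
opening: 0.0458
```

```bash
python3 - <<'E'
from h import *
im,p=shot('scene','s15.png');w,_=shot('wrist','w15.png');t,_=shot('top','t15.png')
s=robot.read_state();print(s['t'],s['tool_pos'],s['force'],s['opening'])
z=cv2.resize(im[90:240,130:320],None,fx=4,fy=4,interpolation=cv2.INTER_CUBIC);cv2.imwrite('pics/z21.png',z[:,:,::-1])
E
```

```text
29.6833 [ 0.52751636 -0.14162974  0.27815065] [-0.05170495 -0.02345392  0.2076152 ] 0.046131444746781734
```

View pics/z21.png

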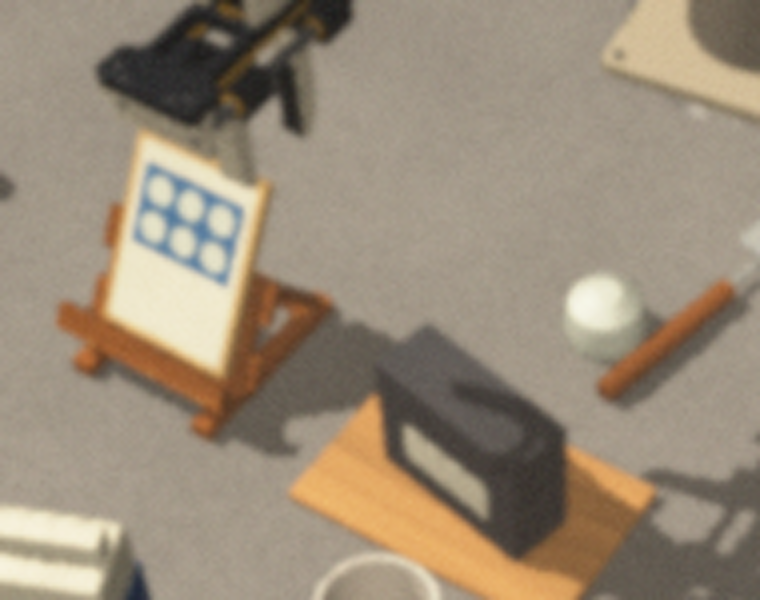

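View pics/w15.png

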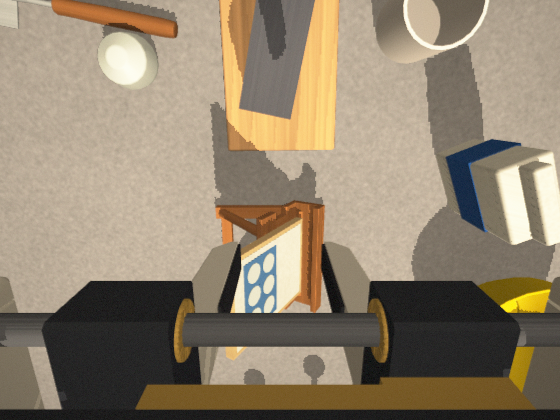

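```bash
python3 - <<'E'
from h import *
p=load('s15');seat=np.array([.5342,-.2528,.026]);c,s_=np.cos(np.radians(-7)),np.sin(np.radians(-7))
o=np.array([c,s_,0]);y=np.array([-s_,c,0]);u=np.array([0,0,1.])
X=o*np.cos(np.pi/6)+u*.5;Z=u*np.cos(np.pi/6)-o*.5
im=cv2.resize(p['im'][90:240,130:320],None,fx=4,fy=4,interpolation=cv2.INTER_CUBIC).copy()
for zz in(150,15):
  for yy in(-55,55):
    q=proj(p,seat+X*.010+Z*zz/1e3+y*yy/1e3);v=((q-[130,90]+.5)*4-.5);print(zz,yy,v.round(1));cv2.circle(im,tuple(int(a) for a in v.round()),4,(255,0,255),1)
cv2.imwrite('pics/z22.png',im[:,:,::-1])
E
```

```text
150 -55 [140.7 128.5]
150 55 [265.8 190. ]
15 -55 [107.8 300.2]
15 55 [227.  363.1]
```

View pics/z22.png

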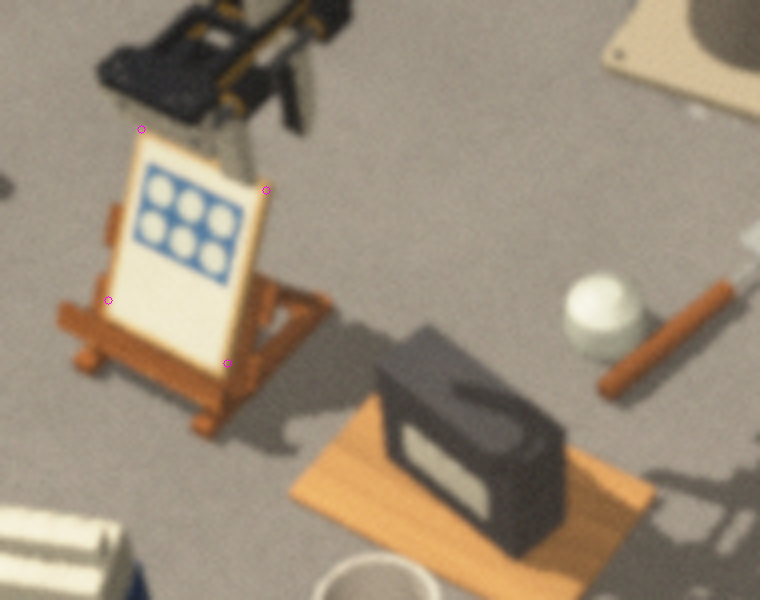

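Request:
carry_out(
  commands=[
    [[-3, 0, -0.5, 0], [-3.5, 0, 0, 0], [-3.5, 0, 0, 0], [-3.5, 0, 0, 0], [-3.5, 0, 0, 0], [-3.5, 0, 0, 0], [-3, 0, 0, 0], [0, 0, 0, 0], [0, 0, 0, 0], [0, 0, 0, 0]],
  ],
)

```text
t: 30.52
tool_pos: [0.4989, -0.3744, 0.2834]
orientation: [-2.354, -2.08, -0.0]
force: [-0.8, -0.1, 0.7]
opening: 0.0461
```

```bash
python3 - <<'E'
from h import *
w,p=shot('wrist','w16.png');t,_=shot('scene','s16.png')
s=robot.read_state();print(s['t'],s['tool_pos'],s['force'])
seat=np.array([.5342,-.2528,.026]);c,s_=np.cos(np.radians(-7)),np.sin(np.radians(-7))
o=np.array([c,s_,0]);y=np.array([-s_,c,0]);u=np.array([0,0,1.])
X=o*np.cos(np.pi/6)+u*.5;Z=u*np.cos(np.pi/6)-o*.5
im=w[:300,100:400];im=cv2.resize(im,None,fx=2,fy=2,interpolation=cv2.INTER_CUBIC).copy()
for zz in(150,0):
  for yy in(-55,55):
    q=proj(p,seat+X*.010+Z*zz/1e3+y*yy/1e3);v=((q-[100,0]+.5)*2-.5);print(zz,yy,v.round(1));cv2.circle(im,tuple(int(a) for a in v.round()),4,(255,0,255),1)
cv2.imwrite('pics/z23.png',im[:,:,::-1])
E
```

```text
30.6167 [ 0.49957845 -0.3733936   0.28380629] [-0.10272442  0.85785605 -0.55044234]
150 -55 [251.4 246.4]
150 55 [236.3 -61.6]
0 -55 [408.7 238.4]
0 55 [412.6  36.6]
```

View pics/z23.png

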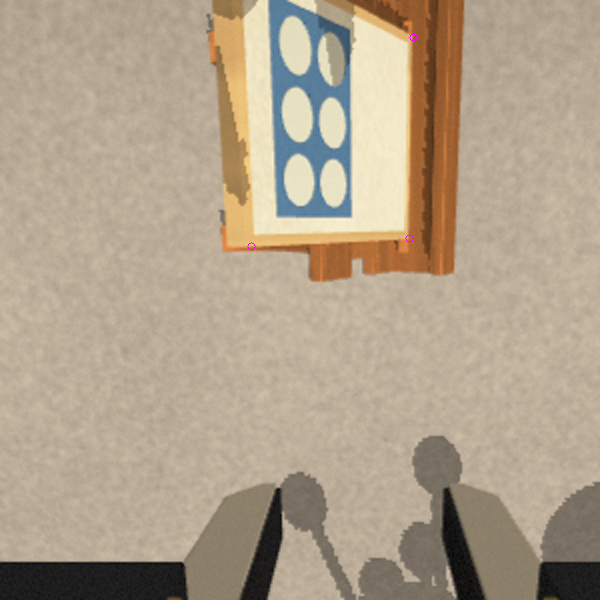

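View pics/s16.png

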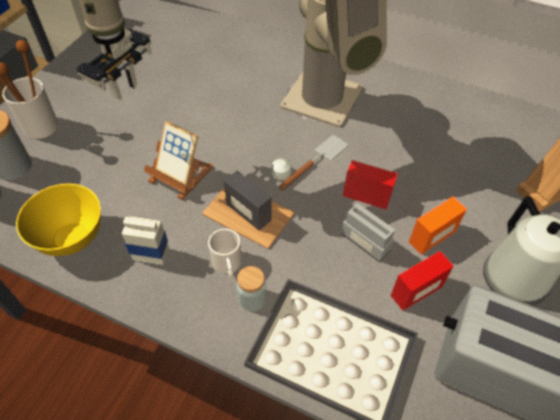

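```bash
python3 - <<'E'
from h import *
s=robot.read_state();print(s['t'],np.abs(s['dq']).max(),robot.close_job())
E
```

```text
the job is handed in; nothing more can be done
30.6167 0.012011286837612307 None
```

I put the lid on the chopping board and the picture board on the stand, and handed the job in at 30.6 s of the 62 s. The hand-in reported no verdict.

- **Lid:** I lifted it straight up about 120 mm and lowered it onto the chopping board until the wrist force showed contact, then released it. The tool was about 1 mm from the measured middle of the chopping board, and later pictures show the lid upright with its open side down.
- **Picture board:** The moves could not tilt the tool, so I lowered the board upright until its bottom edge touched the ledge. I then opened the fingers in stages and let it lean back slowly on the rear finger until it lay on the slope, and withdrew straight up without touching it.

**Last checks:** The scene and wrist pictures show the board picture side out and right way up, with its bottom edge behind the lip. Its visible corners are within a few mm of where a fully seated board should be. In the final picture the mug, sugar, jar and timer look to be where they were, and the gripper is clear of everything.

**Limits of the checks:** I judged the fit of the board by eye from predicted corner points, so back and ledge contact were not measured more finely than 1–3 mm. My first estimate of the stand's yaw (about −6°) differed slightly from the close-up wrist view (about −7°), and I used the wrist view. No check failed.

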